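# Show the red section of the card index

## Robot

A 6-joint arm with a two-finger parallel gripper is mounted at the origin on the work surface; the furniture and walls round the work are solid. World frame = base frame: x ahead of the robot, y to its left, z up, the work surface at z = 0. Lengths are in m, angles in rad, forces in N, time in s.
With the tool pointing down it reaches from about 0.375 to 0.925 m from the base axis. Payload 5.7 kg.
Tool frame: the origin (TCP) lies between the finger pads, 19 mm behind the fingertips; this is the grasp point; z points along the fingers, y is the line along which they close (so a half turn about z gives the same grasp; the last joint's range is limited). The gripper opens to 85 mm and grips with 20 to 120 N. Pads are 22 mm wide; open, the fingers measure 114 mm over their backs; the gripper's body (76 mm by 85 mm) begins 54 mm behind the grasp point. The pads swing forward as they close: fully open they stand 13 mm farther back than shut.
Start: joints at [-1.326, 0.359, 1.51, -0, 1.272, -0.115], TCP at [0.211, -0.562, 0.25] pointing down, gripper open.
Joint ranges: [-2.97, 2.97], [-1.01, 2.36], [0.21, 2.38], [-0.96, 4.11], [0.2, 2.71], [-2.98, 2.98]. Speed limits (rad/s): [2.39, 2.39, 3.14, 3.14, 3.14, 3.14].

## Interface

Orientations are given as a 3x3 rotation matrix whose columns are the frame's x, y, z axes.
In Python, from bench import get_state, grab_frame, camera_params, hand_in gives the robot as it stands. The module is installed in compiled form; this text tells all that it offers.
- The arm moves only by the tool send_rows, never from a script. Its arguments are lists of equal length, an entry for each row: "travel": the shift along the tool's x, y, z in mm, a list of three; "spin": the turn about the tool's z in degrees. A call has 1 to 5 rows; each row shifts and turns the commanded pose from where the row before left it, along the tool's axes as they then stand; what a row does not reach is not made up. A row lasts 1/12 s, in which the tool goes at most 41.7 mm and 7.16 degrees, less where a joint would pass 70% of its speed; a pose out of reach is approached as far as the arm can. A call with a gripper value outside its range is refused whole. "hand" is the finger opening in mm, from 0 to 85.4, set as the call begins (left out, the last holds). The fingers move at their own pace and stop on an object; "squeeze" is the grip in N (left out, the last holds). Time passes only in rows, so rows that do not move let the fingers close. It gives the time, the measured TCP pose, the force, the opening and the grip force at its end, in the units of the state.
- get_state(): the state, without advancing time (a new reading comes with each control period).
- grab_frame(name): name is "side" or "top"; returns the picture (480x640x3 uint8, blue, green, red); there is no depth.
- camera_params(name): a dict with "fx", "fy", "cx", "cy" (pixels), "R" (3x3) and "t" (3): a world point X has camera coordinates R X + t. Camera axes: x right, y down, z forward; pixel columns grow to the right and rows downward; lengths in m; the calibration is good to about 2 mm. A picture is of the moment at which its call begins. camera_params takes no time and is no camera call.
- hand_in(): hands the job in; it is judged then, once.
The state is a dict: "time": time; "qpos": joint angles; "qd": joint speeds; "effort": joint torques, N m; "eef_pos": TCP position; "eef_rot": TCP orientation; "contact_force": force on the tool from outside, world axes, zero at the start; "ft_torque": the same for the moment, N m; "width": finger opening in m; "grip_force": force on a finger pad.
Only numpy, scipy, OpenCV 4.12 (cv2) and the standard library are available. Lean on these libraries where they do the work, as an engineer would, in place of code of your own. Each camera call takes 0.05 s, during which the arm holds its last target. There are 200 camera calls.

## Task

A colleague wants to know behind which tab of the card index the new card belongs. The green card box stands ajar: push its lid up with the fingertips until it stands about upright, point at the red tab inside from just above (a centimetre or two) without touching any tab and hold the pointing for three seconds, then push the lid down again until it is fully shut. Be gentle with the box, grasp nothing, and leave everything else on the desk where it stands.

Things in the scene. Friction and masses are not known exactly. Their poses are not given: they have to be found in the camera images.
- card_box: green steel index-card box full of cards, 115 (x) x 147 (y) x 96 high with the lid shut, fixed to the desk; origin: centre of its underside on the desk; x points from the front to the hinge at the back, y to its left, z up. Rim of the tray 78 above the desk, card tops 67 to 70, guide cards 73. Stiff steel: meet it slowly (a bump at 0.12 m/s peaks at about 45 N)
- card_box_lid (a joint): angle of the box's lid: 0 shut, 1.57 upright, stop at 1.745 (leaning back). The hinge runs along box y. The lid is a tray upside down: a plate 115 x 147 with its top 17 above the hinge line when shut and a 16 deep rim round it. Friction (0.25 N m) holds it at any angle; it takes 3 to 8 N at the front edge to move it, and pushed upright it stays up when let go
- lid_front_edge (a point): middle of the lower front edge of the lid, 117 from the hinge line; it travels with the lid: when shut 57 in front of the box's origin and 79 high, when upright 196 high. A finger lip 24 wide sticks out 5 in front of it
- lid_hinge (a point): middle of the hinge line, 60 behind the box's origin and 79 high
- red_tab: red plastic clip-on index tab with a white paper insert, fixed upright on a guide card inside the box, 34 wide (box y) x 5 thick (box x), 13 proud of it; origin: middle of its top edge, 86 above the desk; axes as the box. The three tabs stand one left, one middle, one right, each 38 to 62 from its neighbour, the left one nearest the front, colours in any order
- yellow_tab: yellow plastic clip-on index tab with a white paper insert, fixed upright on a guide card inside the box, 34 wide (box y) x 5 thick (box x), 13 proud of it; origin: middle of its top edge, 86 above the desk; axes as the box. The three tabs stand one left, one middle, one right, each 38 to 62 from its neighbour, the left one nearest the front, colours in any order
- blue_tab: blue plastic clip-on index tab with a white paper insert, fixed upright on a guide card inside the box, 34 wide (box y) x 5 thick (box x), 13 proud of it; origin: middle of its top edge, 86 above the desk; axes as the box. The three tabs stand one left, one middle, one right, each 38 to 62 from its neighbour, the left one nearest the front, colours in any order
- pen_pot: dark round pen pot with pens, 79 x 88, 147 high, loose; origin: centre of its underside
- ink_bottle: dark blue ink bottle, 47 across, 56 high, loose; origin: centre of its underside
- label_box: small white carton, 55 x 55 x 42 high, loose; origin: centre of its underside
- glue_stick: yellow glue stick standing upright, 27 across, 94 high, loose; origin: centre of its underside
- stapler: blue desk stapler, 147 (x) x 36 x 44 high, loose; origin: centre of its underside
- mug: white spotted mug, 82 x 114 with its handle, 91 high, loose; origin: centre of its underside
- tape_dispenser: black desk tape dispenser, 144 (x) x 52 x 81 high, loose; origin: centre of its underside

How it is judged:
By the outcome, as a careful person would: the job done as asked, in the order asked, and still so for the second after the job is handed in, with the robot touching nothing.
It also fails if it takes over 58 s, if anything falls off the work surface, if the arm or the gripper's body presses on something with over 40 N, if the wrist force passes 120 N, or if a joint passes its speed limit or range.

## Working session

There is one attempt and no reset: what is moved stays moved. The work goes in short steps, Python scripts to look and compute and a tool call to move; the robot and the scene stay as the last step left them, time stands still between calls to the robot, and variables do not carry over. Pictures are saved under pics/ and viewed, at most 10 in all, crops included, and the job is handed in when it is done.

Besides the shell and the picture viewer there is one more tool, called after "Call:" by a JSON object that holds its "api" and its "payload". send_rows: Moves the arm, as the interface text tells. Its arguments: {"type":"object","properties":{"travel":{"type":"array","items":{"type":"array","items":{"type":"number"}}},"spin":{"type":"array","items":{"type":"number"}},"hand":{"type":"number"},"squeeze":{"type":"number"}},"required":["travel","spin"]}

```bash
mkdir -p pics; python3 - <<'E'
from bench import *
import cv2,numpy as np
for n in("side","top"):
    cv2.imwrite(f"pics/{n}0.png",grab_frame(n)); p=camera_params(n); R=np.array(p["R"]);print(n,p["fx"],p["cx"],p["cy"],(-R.T@np.array(p["t"])).round(3),R.round(2).tolist())
s=get_state();print(s["time"],s["eef_pos"],np.round(s["eef_rot"],3).tolist(),s["width"],s["contact_force"])
E
```

```text
side 514.5556266149116 321.8121514766576 235.66495738678438 [0.744 0.81  0.946] [[-0.92, 0.39, 0.01], [0.29, 0.72, -0.63], [-0.25, -0.58, -0.77]]
top 461.900534601864 315.33961705184123 235.6007405724623 [0.328 0.16  1.317] [[0.02, -1.0, -0.01], [-0.99, -0.01, -0.12], [0.12, 0.01, -0.99]]
0.1 [ 0.21111577 -0.56102069  0.24923954] [[0.936, 0.352, -0.0], [0.352, -0.936, 0.002], [0.0, -0.002, -1.0]] 0.08529074319146389 [-0.07375758 -0.0598901   0.38811639]
```

View pics/side0.png

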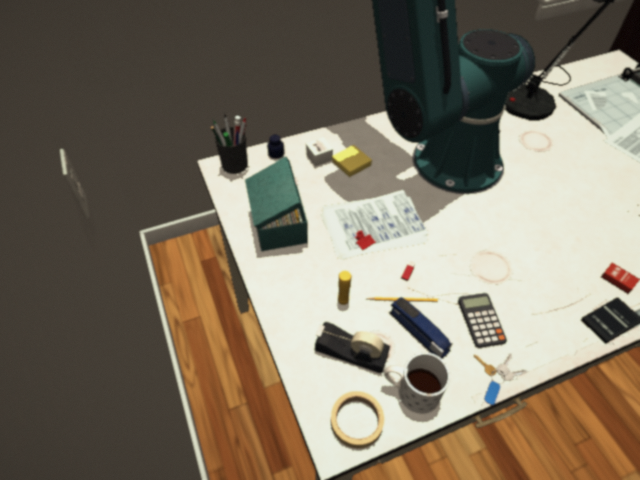

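View pics/top0.png

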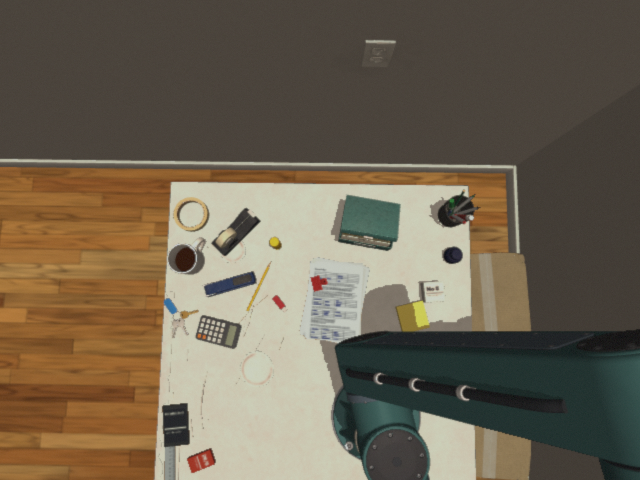

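The side view shows the green box at about (277,205), its opening facing the robot. The top view has the lid at (370,220) and the open front strip along the row 240 edge. Next I'll zoom in.

```bash
python3 - <<'E'
import cv2,numpy as np
a=cv2.imread("pics/top0.png")[185:260,325:415];b=cv2.imread("pics/side0.png")[150:255,235:320]
a=cv2.resize(a,None,fx=6,fy=6,interpolation=cv2.INTER_CUBIC)[:,:400*2];b=cv2.resize(b,None,fx=5,fy=5,interpolation=cv2.INTER_CUBIC)
cv2.imwrite("pics/ca.png",cv2.convertScaleAbs(a,alpha=1.6));cv2.imwrite("pics/cb.png",cv2.convertScaleAbs(b,alpha=1.6))
E
```

```text
(no output)
```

View pics/ca.png

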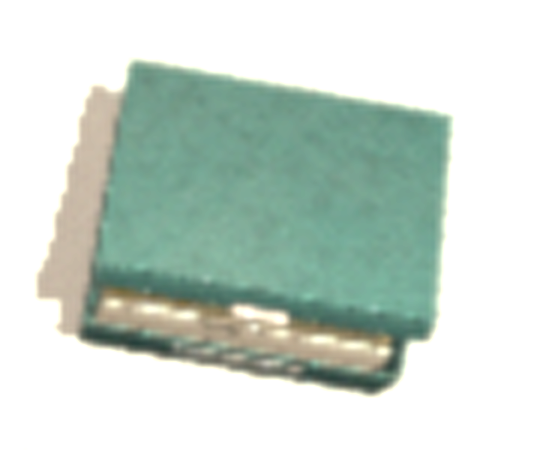

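View pics/cb.png

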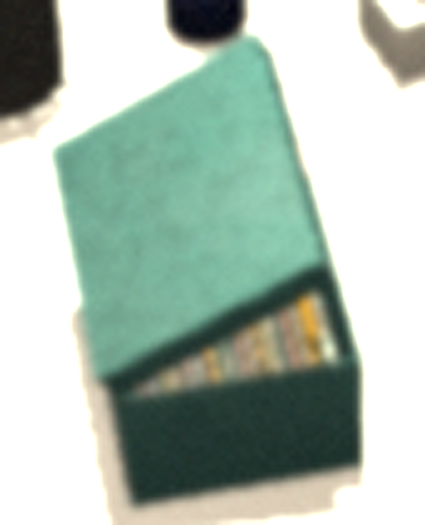

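Top crop: tray front rim runs (82,338)–(378,392), lid back edge (132,62)–(452,115), lip bright at (260,314). Side crop: tray left face has base corners (358,468) and (133,503), rim corner (358,362), and lid front-left corner at (322,268).

```bash
cat > h.py <<'E'
from bench import *
import numpy as np,cv2
def ray(n,u,v):
    p=camera_params(n);R=np.array(p["R"]);c=-R.T@np.array(p["t"])
    return c,R.T@np.array([(u-p["cx"])/p["fx"],(v-p["cy"])/p["fy"],1])
def onz(n,u,v,z):
    c,d=ray(n,u,v);return (c+d*(z-c[2])/d[2]).round(4)
def tri(a,b):
    c1,d1=ray(*a);c2,d2=ray(*b);s=np.linalg.lstsq(np.c_[d1,-d2],c2-c1,rcond=None)[0]
    p,q=c1+d1*s[0],c2+d2*s[1];return ((p+q)/2).round(4),np.linalg.norm(p-q).round(4)
def proj(n,X):
    p=camera_params(n);x=np.array(p["R"])@X+np.array(p["t"]);return np.array([p["fx"]*x[0]/x[2]+p["cx"],p["fy"]*x[1]/x[2]+p["cy"]]).round(1)
E
python3 - <<'E'
from h import *
T=lambda u,v:("top",325+u/6-.4,185+v/6-.4)
S=lambda u,v:("side",235+u/5-.4,150+v/5-.4)
fl,fr=onz(*T(82,338),.078),onz(*T(378,392),.078)
print("rim front L,R",fl,fr,np.linalg.norm(fl-fr))
bf,bb=onz(*S(358,468),0),onz(*S(133,503),0)
print("base FL,BL",bf,bb,np.linalg.norm(bf-bb))
print("rim FL side",onz(*S(358,362),.078), tri(T(82,338),S(358,362)))
l,r=onz(*T(132,62),.095),onz(*T(452,115),.095);print("lid back",l,r,np.linalg.norm(l-r))
print("lid FL top",tri(T(100,268),S(322,262)))
for n,a,b in(("front",fr,fl),("left",bb,bf),("back",r,l)):
    d=b-a;print(n,np.degrees(np.arctan2(d[1],d[0])))
E
```

```text
rim front L,R [0.4702 0.112  0.078 ] [ 0.4477 -0.0208  0.078 ] 0.1346925758904328
base FL,BL [0.4797 0.1091 0.    ] [0.5838 0.0889 0.    ] 0.10604173706611937
rim FL side [0.4794 0.111  0.078 ] (array([0.4744, 0.1098, 0.0735]), np.float64(0.0085))
lid back [0.5933 0.0914 0.095 ] [ 0.571  -0.0519  0.095 ] 0.1450247565072943
lid FL top (array([0.493 , 0.107 , 0.1446]), np.float64(0.0006))
front 80.38382644085594
left 169.01855831641913
back 81.15471538684866
```

Call:
{"api": "send_rows", "payload": {"travel": [[0,0,0],[0,0,0],[0,0,0],[0,0,0],[0,0,0]], "spin": [6.1,6.1,6.1,6.1,6.2], "hand": 0, "squeeze": 20}}

```text
time: 0.52
eef_pos: [0.2111, -0.5612, 0.2495]
eef_rot: [[0.984, -0.179, -0.0], [-0.179, -0.984, 0.001], [-0.0, -0.001, -1.0]]
contact_force: [-0.2, -0.0, -0.1]
width: 0.0256
grip_force: 0.0
```

Call:
{"api": "send_rows", "payload": {"travel": [[5,-30,0],[5,-35,0],[5,-35,0],[5,-35,0],[5,-35,0]], "spin": [0,0,0,0,0]}}

```text
time: 0.93
eef_pos: [0.2653, -0.3966, 0.2495]
eef_rot: [[0.985, -0.174, -0.0], [-0.174, -0.985, 0.001], [-0.0, -0.001, -1.0]]
contact_force: [1.2, 0.3, -0.6]
width: -0.0003
grip_force: 0.0
```

Call:
{"api": "send_rows", "payload": {"travel": [[5,-35,0],[5,-35,0],[5,-35,0],[5,-35,0],[5,-35,0]], "spin": [0,0,0,0,0]}}

```text
time: 1.35
eef_pos: [0.3202, -0.2286, 0.2498]
eef_rot: [[0.985, -0.174, -0.0], [-0.174, -0.985, 0.0], [-0.0, -0.0, -1.0]]
contact_force: [0.5, 0.2, -0.4]
width: -0.0001
grip_force: 0.0
```

Call:
{"api": "send_rows", "payload": {"travel": [[5,-35,0],[5,-35,0],[5,-35,0],[5,-35,0],[5,-35,0]], "spin": [0,0,0,0,0]}}

```text
time: 1.77
eef_pos: [0.3752, -0.0607, 0.25]
eef_rot: [[0.985, -0.174, -0.0], [-0.174, -0.985, 0.0], [-0.0, -0.0, -1.0]]
contact_force: [1.0, -0.6, 0.5]
width: 0.0003
grip_force: 0.0
```

Call:
{"api": "send_rows", "payload": {"travel": [[0,-35,0],[0,-35,0],[0,-30,0],[0,0,0],[0,0,0]], "spin": [0,0,0,0,0]}}

```text
time: 2.18
eef_pos: [0.3923, 0.0373, 0.2498]
eef_rot: [[0.986, -0.169, -0.001], [-0.169, -0.986, -0.0], [-0.001, 0.0, -1.0]]
contact_force: [0.8, -0.3, 0.8]
width: -0.0
grip_force: 0.0
```

Call:
{"api": "send_rows", "payload": {"travel": [[9,-4,25],[9,-4,30],[9,-4,30],[5,-2,25],[0,0,4]], "spin": [0,0,0,0,0]}}

```text
time: 2.6
eef_pos: [0.425, 0.0431, 0.1328]
eef_rot: [[0.985, -0.175, -0.006], [-0.175, -0.985, 0.0], [-0.006, 0.001, -1.0]]
contact_force: [-0.6, 0.2, 0.6]
width: -0.0003
grip_force: 0.0
```

```bash
python3 - <<'E'
from h import *
s=get_state();p=np.array(s["eef_pos"]);print(p)
a=grab_frame("side")[110:260,220:370];b=grab_frame("top")[185:285,325:425]
a=cv2.resize(a,None,fx=4*.66,fy=4*.66,interpolation=3);b=cv2.resize(b,(396,396),interpolation=3)
cv2.imwrite("pics/c1.png",cv2.convertScaleAbs(np.hstack([a,b]),alpha=1.6))
E
```

```text
[0.42501315 0.04311831 0.13282271]
```

View pics/c1.png

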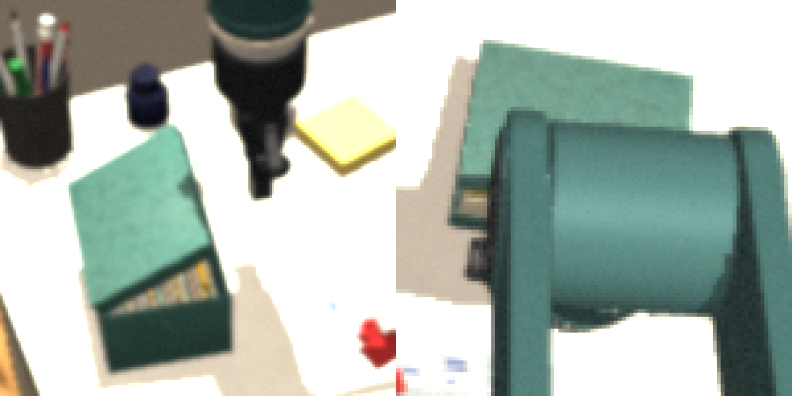

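The closed fingers stand in front of the lid middle, with their tips at (262,190) in the left half and clear of the lid. I'll approach slowly.

Call:
{"api": "send_rows", "payload": {"travel": [[6,0,0],[6,0,0],[4,0,0],[3,0,0],[3,0,0]], "spin": [0,0,0,0,0]}}

```text
time: 3.12
eef_pos: [0.4493, 0.0403, 0.1369]
eef_rot: [[0.985, -0.173, 0.002], [-0.173, -0.985, -0.0], [0.002, -0.0, -1.0]]
contact_force: [-0.8, -0.2, -0.4]
width: 0.0002
grip_force: 0.0
```

Call:
{"api": "send_rows", "payload": {"travel": [[2,0,0],[2,0,0],[2,0,0],[2,0,0],[2,0,0]], "spin": [0,0,0,0,0]}}

```text
time: 3.53
eef_pos: [0.4581, 0.0388, 0.136]
eef_rot: [[0.985, -0.173, -0.0], [-0.173, -0.985, 0.0], [-0.0, -0.0, -1.0]]
contact_force: [-0.1, -0.2, 0.4]
width: -0.0001
grip_force: 0.0
```

Call:
{"api": "send_rows", "payload": {"travel": [[2,0,0],[2,0,0],[1,0,0]], "spin": [0,0,0]}}

```text
time: 3.78
eef_pos: [0.4621, 0.038, 0.1358]
eef_rot: [[0.985, -0.173, -0.002], [-0.173, -0.985, 0.0], [-0.002, -0.0, -1.0]]
contact_force: [-3.7, 1.1, 2.7]
width: -0.0
grip_force: 2.0
```

Call:
{"api": "send_rows", "payload": {"travel": [[2,0,-2],[2,0,-3],[2,0,-3],[2,0,-3],[2,0,-3]], "spin": [0,0,0,0,0]}}

```text
time: 4.2
eef_pos: [0.4706, 0.0366, 0.1496]
eef_rot: [[0.985, -0.173, -0.005], [-0.173, -0.985, 0.001], [-0.005, -0.0, -1.0]]
contact_force: [-5.5, 2.0, 1.0]
width: -0.0
grip_force: 2.7
```

Call:
{"api": "send_rows", "payload": {"travel": [[2.5,0,-3.5],[2.5,0,-3.5],[2.5,0,-3.5],[2.5,0,-3.5],[2.5,0,-3.5]], "spin": [0,0,0,0,0]}}

```text
time: 4.62
eef_pos: [0.4857, 0.0339, 0.1679]
eef_rot: [[0.985, -0.173, 0.001], [-0.173, -0.985, -0.0], [0.001, -0.0, -1.0]]
contact_force: [-2.0, 0.5, -1.6]
width: -0.0
grip_force: 1.1
```

Call:
{"api": "send_rows", "payload": {"travel": [[3,0,-3],[3,0,-3],[3,0,-3],[3,0,-3],[3,0,-3]], "spin": [0,0,0,0,0]}}

```text
time: 5.03
eef_pos: [0.5003, 0.0312, 0.1828]
eef_rot: [[0.985, -0.173, 0.0], [-0.173, -0.985, -0.0], [0.0, 0.0, -1.0]]
contact_force: [-1.6, 0.3, -1.5]
width: 0.0
grip_force: 1.0
```

Call:
{"api": "send_rows", "payload": {"travel": [[4,0,-2.5],[4,0,-2.5],[4,0,-2.2],[4,0,-2],[4,0,-2]], "spin": [0,0,0,0,0]}}

```text
time: 5.45
eef_pos: [0.5201, 0.0279, 0.1939]
eef_rot: [[0.985, -0.173, 0.0], [-0.173, -0.985, 0.0], [0.0, -0.0, -1.0]]
contact_force: [-2.5, 0.8, -1.0]
width: -0.0001
grip_force: 1.0
```

Call:
{"api": "send_rows", "payload": {"travel": [[4,0,-2],[4,0,-2],[4,0,-1.5],[4,0,-1.5],[4,0,-1]], "spin": [0,0,0,0,0]}}

```text
time: 5.87
eef_pos: [0.5397, 0.0244, 0.2019]
eef_rot: [[0.985, -0.173, -0.0], [-0.173, -0.985, 0.0], [-0.0, -0.0, -1.0]]
contact_force: [-1.8, 0.6, -0.2]
width: 0.0002
grip_force: 1.1
```

Call:
{"api": "send_rows", "payload": {"travel": [[4,0,-0.5],[4,0,-0.5],[4,0,0],[4,0,0],[4,0,0]], "spin": [0,0,0,0,0]}}

```text
time: 6.28
eef_pos: [0.5596, 0.0209, 0.2029]
eef_rot: [[0.985, -0.173, 0.0], [-0.173, -0.985, 0.0], [0.0, -0.0, -1.0]]
contact_force: [-2.1, 0.6, 1.3]
width: -0.0001
grip_force: 1.2
```

Call:
{"api": "send_rows", "payload": {"travel": [[3,0,0],[2,0,0],[0,0,0]], "spin": [0,0,0]}}

```text
time: 6.53
eef_pos: [0.5647, 0.0199, 0.2027]
eef_rot: [[0.985, -0.173, 0.001], [-0.173, -0.985, -0.0], [0.001, -0.0, -1.0]]
contact_force: [-1.0, 0.8, -0.6]
width: -0.0001
grip_force: 0.0
```

Call:
{"api": "send_rows", "payload": {"travel": [[-5,0,0],[-15,0,-5],[-30,0,-10],[-35,0,-10],[-35,0,0]], "spin": [0,0,0,0,0]}}

```text
time: 6.95
eef_pos: [0.4459, 0.0409, 0.229]
eef_rot: [[0.985, -0.174, 0.004], [-0.174, -0.985, -0.0], [0.004, -0.0, -1.0]]
contact_force: [-0.1, 0.5, 1.0]
width: 0.0002
grip_force: 0.0
```

Call:
{"api": "send_rows", "payload": {"travel": [[-10,35,0],[0,38,0],[0,38,0],[0,38,0],[0,20,0]], "spin": [0,0,0,0,0]}}

```text
time: 7.37
eef_pos: [0.4061, -0.1269, 0.2282]
eef_rot: [[0.985, -0.174, 0.002], [-0.174, -0.985, -0.002], [0.002, 0.002, -1.0]]
contact_force: [0.8, 0.1, 0.3]
width: -0.0
grip_force: 0.0
```

```bash
python3 - <<'E'
from h import *
p=np.array(get_state()["eef_pos"]);print(p)
A=grab_frame("side");B=grab_frame("top");cv2.imwrite("pics/side2.png",A);cv2.imwrite("pics/top2.png",B)
a=cv2.resize(A[130:255,235:335],(400,500),interpolation=3);b=cv2.resize(B[175:275,325:405],(400,500),interpolation=3)
cv2.imwrite("pics/c2.png",cv2.convertScaleAbs(np.hstack([a,b]),alpha=1.6))
c,s=np.cos(np.radians(-10)),np.sin(np.radians(-10))
# angle markers: lid front edge corner (left end) expected for several angles
for th in(1.4,1.5,1.57,1.65):
    bx,z=.060-.117*np.cos(th),.079+.117*np.sin(th);X=np.array([.519+c*bx-s*.0735,.029+s*bx+c*.0735,z]);print(th,proj("side",X),proj("top",X))
E
```

```text
[ 0.40608962 -0.12689841  0.22817917]
1.4 [260.2 191.7] [347.6 195.1]
1.5 [254.4 192.1] [348.5 190.5]
1.57 [250.3 192.6] [349.1 187.3]
1.65 [245.7 193.4] [349.8 183.7]
```

View pics/c2.png

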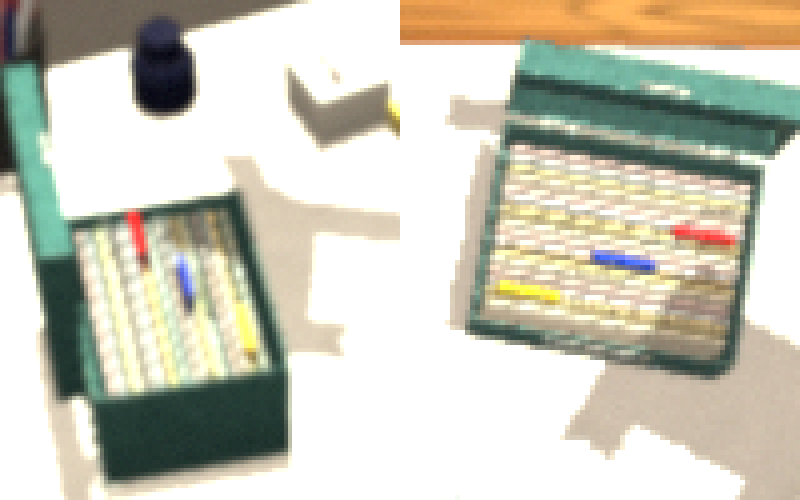

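The lid stands about upright: its front-left corner at side pixel (254,193) implies roughly 1.51 rad. The red tab is rear right (top crop (703,236)), with blue in the middle and yellow front left.

```bash
python3 - <<'E'
from h import *
c,s=np.cos(np.radians(-10)),np.sin(np.radians(-10));M=np.array([[c,s],[-s,c]])
I={"side":(cv2.imread("pics/side2.png"),235,130,320,255),"top":(cv2.imread("pics/top2.png"),325,175,405,260)}
rng={"red":[(0,8),(172,180)],"blue":[(108,128)],"yellow":[(22,30)]}
for k,v in rng.items():
    q=[]
    for n,(im,x0,y0,x1,y1) in I.items():
        h=cv2.cvtColor(im,cv2.COLOR_BGR2HSV)[y0:y1,x0:x1]
        m=sum(cv2.inRange(h,(a,170,70),(b,255,255)) for a,b in v)
        N,L,st,ce=cv2.connectedComponentsWithStats(m);i=1+np.argmax(st[1:,4]);u=ce[i]+[x0,y0];q.append((n,*u))
        z=.082 if n=="side" else .085; P=onz(n,*u,z); print(k,n,u.round(1),st[i],P,"box",(M@(P[:2]-[.519,.029])).round(4))
    print(k,tri(*q))
E
```

```text
red side [268.8 186.8] [32 53  4 10 18] [ 0.5217 -0.02    0.082 ] box [ 0.0112 -0.0478]
red top [385.3 221.7] [55 46 11  3 15] [ 0.5234 -0.0138  0.085 ] box [ 0.0118 -0.0414]
red (array([ 0.5231, -0.0134,  0.0886]), np.float64(0.0006))Traceback (most recent call last):
  File "<stdin>", line 10, in <module>
    return _wrapfunc(a, 'argmax', axis=axis, out=out, **kwds)
    return bound(*args, **kwds)
ValueError: attempt to get argmax of an empty sequence
```

Call:
{"api": "send_rows", "payload": {"travel": [[20,-30,0],[20,-30,0],[20,-30,0],[20,-30,0],[12,-11,0]], "spin": [0,0,0,0,0]}}

```text
time: 7.88
eef_pos: [0.5221, -0.0066, 0.2279]
eef_rot: [[0.985, -0.172, 0.002], [-0.172, -0.985, 0.002], [0.002, -0.002, -1.0]]
contact_force: [0.4, 0.0, -0.5]
width: 0.0004
grip_force: 0.0
```

Call:
{"api": "send_rows", "payload": {"travel": [[0,0,10],[0,0,20],[0,0,20],[0,0,15],[0,0,5]], "spin": [0,0,0,0,0]}}

```text
time: 8.3
eef_pos: [0.5169, -0.0101, 0.155]
eef_rot: [[0.985, -0.173, -0.005], [-0.173, -0.985, 0.001], [-0.005, 0.0, -1.0]]
contact_force: [-0.3, -0.2, -0.6]
width: -0.0001
grip_force: 0.0
```

Call:
{"api": "send_rows", "payload": {"travel": [[0,0,3],[0,0,0],[0,0,0]], "spin": [0,0,0]}}

```text
time: 8.55
eef_pos: [0.5201, -0.0108, 0.1553]
eef_rot: [[0.985, -0.174, 0.001], [-0.174, -0.985, -0.0], [0.001, -0.0, -1.0]]
contact_force: [-0.7, -0.3, 0.3]
width: -0.0001
grip_force: 0.0
```

Call:
{"api": "send_rows", "payload": {"travel": [[0,3,4],[0,0,4],[0,0,4],[0,0,4],[0,0,4]], "spin": [0,0,0,0,0]}}

```text
time: 8.97
eef_pos: [0.5194, -0.0137, 0.1344]
eef_rot: [[0.985, -0.174, 0.0], [-0.174, -0.985, 0.0], [-0.0, -0.0, -1.0]]
contact_force: [-0.0, 0.1, 0.5]
width: -0.0
grip_force: 0.0
```

Call:
{"api": "send_rows", "payload": {"travel": [[0,0,4],[0,0,4],[0,0,3],[0,0,2],[0,0,1]], "spin": [0,0,0,0,0]}}

```text
time: 9.38
eef_pos: [0.5192, -0.0136, 0.1203]
eef_rot: [[0.985, -0.173, -0.001], [-0.173, -0.985, 0.0], [-0.001, -0.0, -1.0]]
contact_force: [0.4, 0.0, -0.3]
width: -0.0
grip_force: 0.0
```

```bash
python3 - <<'E'
from h import *
s=get_state();print(s["eef_pos"],s["contact_force"])
A=grab_frame("side")
cv2.imwrite("pics/c3.png",cv2.convertScaleAbs(cv2.resize(A[110:250,230:350],(480,560),interpolation=3),alpha=1.6))
E
```

```text
[ 0.51921446 -0.01362356  0.12027796] [ 4.35842978e-01  1.84627923e-04 -3.03972645e-01]
```

View pics/c3.png

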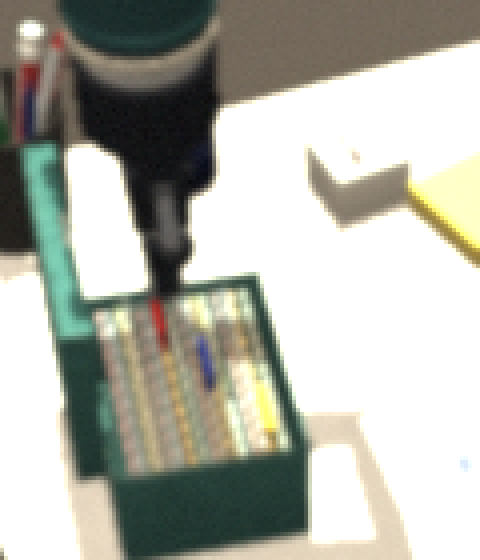

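The fingertips at crop (170,288) stand just above the red tab at (161,322). The gripper is clear of the lid and there's no contact force. I'll shift 2 mm to centre and hold.

Call:
{"api": "send_rows", "payload": {"travel": [[1,0,0],[1,0,0],[0,0,0],[0,0,0],[0,0,0]], "spin": [0,0,0,0,0]}}

```text
time: 9.85
eef_pos: [0.5215, -0.0141, 0.1208]
eef_rot: [[0.985, -0.173, 0.0], [-0.173, -0.985, 0.0], [0.0, -0.0, -1.0]]
contact_force: [0.8, 0.3, 0.4]
width: 0.0001
grip_force: 0.0
```

Call:
{"api": "send_rows", "payload": {"travel": [[0,0,0],[0,0,0],[0,0,0],[0,0,0],[0,0,0]], "spin": [0,0,0,0,0]}}

```text
time: 10.27
eef_pos: [0.5214, -0.014, 0.1207]
eef_rot: [[0.985, -0.173, -0.0], [-0.173, -0.985, 0.0], [-0.0, -0.0, -1.0]]
contact_force: [0.4, 0.3, -0.3]
width: -0.0
grip_force: 0.0
```

Call:
{"api": "send_rows", "payload": {"travel": [[0,0,0],[0,0,0],[0,0,0],[0,0,0],[0,0,0]], "spin": [0,0,0,0,0]}}

```text
time: 10.68
eef_pos: [0.5214, -0.014, 0.1207]
eef_rot: [[0.985, -0.173, -0.0], [-0.173, -0.985, 0.0], [-0.0, -0.0, -1.0]]
contact_force: [-0.4, -0.4, 0.2]
width: -0.0002
grip_force: 0.0
```

Call:
{"api": "send_rows", "payload": {"travel": [[0,0,0],[0,0,0],[0,0,0],[0,0,0],[0,0,0]], "spin": [0,0,0,0,0]}}

```text
time: 11.1
eef_pos: [0.5213, -0.014, 0.1207]
eef_rot: [[0.985, -0.173, -0.0], [-0.173, -0.985, 0.0], [-0.0, -0.0, -1.0]]
contact_force: [0.5, 0.3, 0.3]
width: 0.0004
grip_force: 0.0
```

Call:
{"api": "send_rows", "payload": {"travel": [[0,0,0],[0,0,0],[0,0,0],[0,0,0],[0,0,0]], "spin": [0,0,0,0,0]}}

```text
time: 11.52
eef_pos: [0.5214, -0.014, 0.1207]
eef_rot: [[0.985, -0.173, -0.0], [-0.173, -0.985, 0.0], [-0.0, -0.0, -1.0]]
contact_force: [-0.7, 0.6, -0.1]
width: 0.0001
grip_force: 0.0
```

Call:
{"api": "send_rows", "payload": {"travel": [[0,0,0],[0,0,0],[0,0,0],[0,0,0],[0,0,0]], "spin": [0,0,0,0,0]}}

```text
time: 11.93
eef_pos: [0.5214, -0.014, 0.1207]
eef_rot: [[0.985, -0.173, 0.0], [-0.173, -0.985, 0.0], [0.0, -0.0, -1.0]]
contact_force: [0.2, 0.6, -0.1]
width: -0.0
grip_force: 0.0
```

Call:
{"api": "send_rows", "payload": {"travel": [[0,0,0],[0,0,0],[0,0,0],[0,0,0],[0,0,0]], "spin": [0,0,0,0,0]}}

```text
time: 12.35
eef_pos: [0.5214, -0.014, 0.1207]
eef_rot: [[0.985, -0.173, 0.0], [-0.173, -0.985, 0.0], [0.0, -0.0, -1.0]]
contact_force: [-0.0, 0.7, 0.1]
width: -0.0001
grip_force: 0.0
```

Call:
{"api": "send_rows", "payload": {"travel": [[0,0,0],[0,0,0],[0,0,0],[0,0,0],[0,0,0]], "spin": [0,0,0,0,0]}}

```text
time: 12.77
eef_pos: [0.5213, -0.014, 0.1207]
eef_rot: [[0.985, -0.173, -0.0], [-0.173, -0.985, 0.0], [-0.0, -0.0, -1.0]]
contact_force: [0.1, -0.4, 0.6]
width: 0.0001
grip_force: 0.0
```

Call:
{"api": "send_rows", "payload": {"travel": [[0,0,0],[0,0,0],[0,0,0],[0,0,0],[0,0,0]], "spin": [0,0,0,0,0]}}

```text
time: 13.18
eef_pos: [0.5214, -0.014, 0.1207]
eef_rot: [[0.985, -0.173, 0.0], [-0.173, -0.985, 0.0], [-0.0, -0.0, -1.0]]
contact_force: [1.2, -0.4, -0.5]
width: -0.0001
grip_force: 0.0
```

Call:
{"api": "send_rows", "payload": {"travel": [[0,0,0],[0,0,0],[0,0,0],[0,0,0],[0,0,0]], "spin": [0,0,0,0,0]}}

```text
time: 13.6
eef_pos: [0.5214, -0.014, 0.1207]
eef_rot: [[0.985, -0.173, 0.0], [-0.173, -0.985, 0.0], [0.0, -0.0, -1.0]]
contact_force: [-0.3, 0.4, -0.6]
width: 0.0002
grip_force: 0.0
```

Call:
{"api": "send_rows", "payload": {"travel": [[-1,0,-10],[-2,0,-25],[0,0,-35],[0,0,-40],[0,0,-33]], "spin": [0,0,0,0,0]}}

```text
time: 14.02
eef_pos: [0.5183, -0.0135, 0.2667]
eef_rot: [[0.985, -0.173, 0.001], [-0.173, -0.985, -0.0], [0.001, -0.0, -1.0]]
contact_force: [1.2, 0.5, -0.4]
width: 0.0002
grip_force: 0.0
```

Call:
{"api": "send_rows", "payload": {"travel": [[15,-10,-5],[30,-12,0],[30,-12,0],[20,-8,0],[3,0,0]], "spin": [0,0,0,0,0]}}

```text
time: 14.43
eef_pos: [0.6259, 0.0116, 0.2696]
eef_rot: [[0.985, -0.173, 0.004], [-0.173, -0.985, 0.0], [0.004, -0.001, -1.0]]
contact_force: [0.1, -0.5, 0.5]
width: -0.0002
grip_force: 0.0
```

Call:
{"api": "send_rows", "payload": {"travel": [[0,0,0],[0,0,0]], "spin": [0,0]}}

```text
time: 14.6
eef_pos: [0.6212, 0.0108, 0.2687]
eef_rot: [[0.985, -0.173, -0.001], [-0.173, -0.985, 0.0], [-0.001, 0.0, -1.0]]
contact_force: [-0.6, 0.2, 0.3]
width: -0.0002
grip_force: 0.0
```

Call:
{"api": "send_rows", "payload": {"travel": [[2,0,10],[0,0,20],[0,0,25],[0,0,15],[0,0,2]], "spin": [0,0,0,0,0]}}

```text
time: 15.02
eef_pos: [0.6205, 0.0104, 0.193]
eef_rot: [[0.985, -0.174, -0.007], [-0.174, -0.985, 0.001], [-0.007, 0.001, -1.0]]
contact_force: [-1.0, -0.5, -0.0]
width: -0.0001
grip_force: 0.0
```

Call:
{"api": "send_rows", "payload": {"travel": [[0,0,0],[-4,0,0],[-4,0,0],[-3,0,0],[-2,0,0]], "spin": [0,0,0,0,0]}}

```text
time: 15.43
eef_pos: [0.6112, 0.0128, 0.1978]
eef_rot: [[0.985, -0.173, 0.001], [-0.173, -0.985, -0.0], [0.001, -0.0, -1.0]]
contact_force: [-0.4, 0.4, 0.1]
width: -0.0002
grip_force: 0.0
```

Call:
{"api": "send_rows", "payload": {"travel": [[-2,0,0],[-2,0,0],[-2,0,0],[-2,0,0],[-2,0,0]], "spin": [0,0,0,0,0]}}

```text
time: 15.85
eef_pos: [0.6025, 0.0144, 0.1971]
eef_rot: [[0.985, -0.173, 0.002], [-0.173, -0.985, -0.0], [0.002, -0.0, -1.0]]
contact_force: [3.0, -0.4, 1.5]
width: 0.0001
grip_force: 1.4
```

Call:
{"api": "send_rows", "payload": {"travel": [[-4,0,0],[-4,0,0],[-4,0,0],[-4,0,0],[-4,0,0]], "spin": [0,0,0,0,0]}}

```text
time: 16.27
eef_pos: [0.5815, 0.018, 0.1969]
eef_rot: [[0.985, -0.173, 0.0], [-0.173, -0.985, -0.0], [0.0, 0.0, -1.0]]
contact_force: [2.5, -1.1, 1.0]
width: -0.0002
grip_force: 1.4
```

Call:
{"api": "send_rows", "payload": {"travel": [[-4,0,0],[-4,0,1],[-4,0,1],[-4,0,1],[-4,0,1]], "spin": [0,0,0,0,0]}}

```text
time: 16.68
eef_pos: [0.5616, 0.0215, 0.1926]
eef_rot: [[0.985, -0.173, -0.0], [-0.173, -0.985, 0.0], [-0.0, 0.0, -1.0]]
contact_force: [2.2, -1.5, 3.1]
width: -0.0002
grip_force: 1.4
```

Call:
{"api": "send_rows", "payload": {"travel": [[-4,0,1],[-4,0,1],[-4,0,1],[-3.6,0,2.2],[-3.6,0,2.2]], "spin": [0,0,0,0,0]}}

```text
time: 17.1
eef_pos: [0.5426, 0.025, 0.1852]
eef_rot: [[0.985, -0.173, -0.001], [-0.173, -0.985, 0.0], [-0.001, -0.0, -1.0]]
contact_force: [1.4, -0.4, 3.2]
width: -0.0
grip_force: 1.4
```

Call:
{"api": "send_rows", "payload": {"travel": [[-3.4,0,2.2],[-3.4,0,2.2],[-3.4,0,2.2],[-3.4,0,2.2],[-3.4,0,2.4]], "spin": [0,0,0,0,0]}}

```text
time: 17.52
eef_pos: [0.5263, 0.0277, 0.1739]
eef_rot: [[0.985, -0.173, 0.0], [-0.173, -0.985, 0.0], [0.0, -0.0, -1.0]]
contact_force: [0.8, -0.2, 1.9]
width: 0.0001
grip_force: 1.1
```

Call:
{"api": "send_rows", "payload": {"travel": [[-3,0,3],[-3,0,3],[-3,0,3.2],[-3,0,3.2],[-3,0,3.2]], "spin": [0,0,0,0,0]}}

```text
time: 17.93
eef_pos: [0.5113, 0.0303, 0.1581]
eef_rot: [[0.985, -0.173, -0.0], [-0.173, -0.985, 0.0], [-0.0, 0.0, -1.0]]
contact_force: [1.3, -0.6, 2.4]
width: 0.0
grip_force: 1.2
```

Call:
{"api": "send_rows", "payload": {"travel": [[-2.5,0,3.2],[-2.5,0,3.2],[-1.8,0,3.5],[-1.8,0,3.5],[-1.8,0,3.5]], "spin": [0,0,0,0,0]}}

```text
time: 18.35
eef_pos: [0.5008, 0.0321, 0.1411]
eef_rot: [[0.985, -0.173, -0.001], [-0.173, -0.985, 0.0], [-0.001, 0.0, -1.0]]
contact_force: [-1.3, -1.1, 2.8]
width: 0.0002
grip_force: 1.2
```

Call:
{"api": "send_rows", "payload": {"travel": [[-1.5,0,3],[-1.5,0,3],[-1,0,3],[-1,0,3],[-1,0,3]], "spin": [0,0,0,0,0]}}

```text
time: 18.77
eef_pos: [0.4952, 0.0333, 0.1263]
eef_rot: [[0.985, -0.173, -0.001], [-0.173, -0.985, 0.0], [-0.001, -0.0, -1.0]]
contact_force: [-1.7, 0.1, 2.2]
width: -0.0
grip_force: 1.2
```

Call:
{"api": "send_rows", "payload": {"travel": [[0,0,2],[0,0,2],[0,0,2],[0,0,1.5],[0,0,1]], "spin": [0,0,0,0,0]}}

```text
time: 19.18
eef_pos: [0.4955, 0.0333, 0.1179]
eef_rot: [[0.985, -0.173, -0.0], [-0.173, -0.985, 0.0], [-0.0, -0.0, -1.0]]
contact_force: [-2.6, 0.9, 2.4]
width: 0.0003
grip_force: 1.2
```

Call:
{"api": "send_rows", "payload": {"travel": [[0,0,1],[0,0,1],[0,0,1]], "spin": [0,0,0]}}

```text
time: 19.43
eef_pos: [0.4955, 0.0332, 0.1151]
eef_rot: [[0.985, -0.173, -0.0], [-0.173, -0.985, 0.0], [-0.0, -0.0, -1.0]]
contact_force: [-1.9, 0.5, 6.9]
width: -0.0003
grip_force: 3.8
```

Call:
{"api": "send_rows", "payload": {"travel": [[0,0,0.5],[0,0,0.5]], "spin": [0,0]}}

```text
time: 19.6
eef_pos: [0.4956, 0.0332, 0.1149]
eef_rot: [[0.985, -0.173, 0.0], [-0.173, -0.985, 0.0], [0.0, -0.0, -1.0]]
contact_force: [-5.1, 0.8, 19.1]
width: 0.0
grip_force: 9.3
```

Firm stop at exactly the shut height (tip at 96 mm). I'll retreat and check.

Call:
{"api": "send_rows", "payload": {"travel": [[0,0,-4],[0,0,-15],[0,0,-30],[-10,0,-35],[-30,10,-25]], "spin": [0,0,0,0,0]}}

```text
time: 20.02
eef_pos: [0.4599, 0.0301, 0.2261]
eef_rot: [[0.985, -0.173, 0.008], [-0.173, -0.985, -0.0], [0.008, -0.001, -1.0]]
contact_force: [1.4, -1.1, 1.8]
width: -0.0002
grip_force: 0.0
```

Call:
{"api": "send_rows", "payload": {"travel": [[-20,30,0],[-10,38,0],[0,38,0],[0,38,0],[0,20,0]], "spin": [0,0,0,0,0]}}

```text
time: 20.43
eef_pos: [0.3964, -0.1294, 0.2237]
eef_rot: [[0.985, -0.174, 0.002], [-0.174, -0.985, -0.003], [0.003, 0.002, -1.0]]
contact_force: [-0.2, -0.5, 0.6]
width: 0.0002
grip_force: 0.0
```

Call:
{"api": "send_rows", "payload": {"travel": [[0,0,0],[0,0,0],[0,0,0]], "spin": [0,0,0]}}

```text
time: 20.68
eef_pos: [0.3965, -0.1257, 0.223]
eef_rot: [[0.985, -0.174, 0.0], [-0.174, -0.985, 0.001], [0.0, -0.001, -1.0]]
contact_force: [0.4, 0.0, 0.3]
width: -0.0005
grip_force: 0.0
```

```bash
python3 - <<'E'
from h import *
A=grab_frame("side");B=grab_frame("top");print(get_state()["contact_force"])
a=cv2.resize(A[110:260,215:365],(400,400),interpolation=3);b=cv2.resize(B[170:320,325:475],(400,400),interpolation=3)
cv2.imwrite("pics/c4.png",cv2.convertScaleAbs(np.hstack([a,b]),alpha=1.6))
E
```

```text
[-0.4309039  -1.03105811  0.15581495]
```

View pics/c4.png

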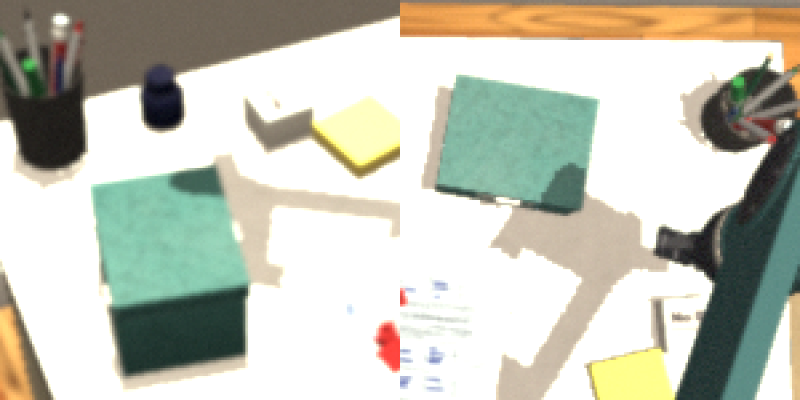

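The lid is shut flush, with no gap at the left rim (side crop (180,300)). The neighbouring objects stand where they were and the arm touches nothing.

```bash
python3 -c "
from bench import *
print(hand_in())"
```

```text
the job is handed in; nothing more can be done
None
```

The job is done and handed in: I pushed the lid up to about upright, pointed about 15 mm above the red tab (rear right) for about 4 s without touching any tab, and shut the lid fully, moving nothing else.

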